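Size a bangle on the stepped mandrel and file it by size

ROBOT

A 6-joint arm with a two-finger parallel gripper is mounted at the origin on a cart in front of the work surface, level with it; the furniture and walls round the work are solid. World frame = base frame: x ahead of the robot, y to its left, z up, the work surface at z = 0. Lengths are in m, angles in degrees, forces in N, time in s.
With the tool pointing down it reaches from about 0.4 to 0.825 m from the base axis. Payload 7 kg.
Tool frame: the origin (TCP) lies at the very end of the fingers, on their centre line; the grasp point (between the pads) lies 19 mm behind it; z points along the fingers, y is the line along which they close (so a half turn about z gives the same grasp; the last joint's range is limited). The gripper opens to 88 mm and grips with 3 to 60 N. Pads are 19 mm wide; open, the fingers measure 130 mm over their backs; the gripper's body (78 mm by 193 mm) begins 47 mm behind the grasp point.
Start: joints at [89.903, 20.546, 0.682, 0, -70.136, -16.507], TCP at [0.193, 0.647, 0.227] pointing down, gripper open.
Joint ranges: [-176.03, 176.03], [-82.01, 121.73], [-58.28, 71.71], [-173.87, 95.51], [-174.79, -0.11], [-173.66, 173.66]. Speed limits (degrees/s): [136.94, 136.94, 172.46, 180, 180, 180].

INTERFACE

Orientations are given as [roll, pitch, yaw] about the fixed x, y, z axes, in that order (R = Rz(yaw) Ry(pitch) Rx(roll)).
In Python, from plant import get_state, imaging, r, finder gives the robot as it stands.
- The arm moves only by the shell command python3 -m handwheel 'ROWS' [FORCE]. ROWS is JSON, a list of rows, each a list of 5 numbers: the closure, from 0 (fully open) to 1 (shut), then the shift along the world's x, y, z in cm, then the turn about the world's z in degrees. A call has 1 to 8 rows; each row is the pose to reach, as a shift and turn from the pose commanded when the call began; what a row does not reach only later rows make up. A row lasts 1/8 s, in which the tool goes at most 62.5 mm and 10.7 degrees, less where a joint would pass 70% of its speed; a pose out of reach is approached as far as the arm can. A call with a gripper value outside its range is refused whole. The fingers move at their own pace and stop on an object; FORCE is the grip in N (left out, the last holds). Time passes only in rows, so rows that repeat a pose let the fingers close. It gives the time, the measured TCP pose, the force, the opening and the grip force at its end, in the units of the state.
- get_state(): the state, without advancing time (a new reading comes with each control period).
- imaging.capture(name): name is "scene" or "side" or "wrist"; returns (picture, depth): 480x640x3 uint8, red, green, blue; 480x640 float32, m along the optical axis (not along the pixel's ray), 0 where there is no reading.
- imaging.get_calibration(name): a dict with "fx", "fy", "cx", "cy" (pixels), "rvec" (rotation vector, rad) and "tvec" (3), from world to camera coordinates, as OpenCV has them; the wrist camera has in their place "hand_eye" (4x4, takes a point from camera to tool coordinates, whose origin is the TCP and whose axes are the flange's). Camera axes: x right, y down, z forward; pixel columns grow to the right and rows downward; lengths in m; the calibration is good to about 2 mm. A picture is of the moment at which its call begins: read the wrist's pose just before it. get_calibration takes no time and is no camera call.
- r.close_job(): hands the job in; it is judged then, once.
Trained networks look in the newest picture that a camera, given by its name, has taken for a name from the list of things; names that differ only in an ending like _2 or _b are one class to them, and where a whole thing is asked for, a point or a joint stands for the part that bears it (a point fixed in the world has none). Each returns a list of dicts, best first, with "p" (0 to 1); they miss things now and then, are a little off and sometimes report something else, mostly with a low value. They report only what shows in the picture. A call takes as long as a camera call. They do not tell look-alikes from the thing itself.
- finder.cut_out(camera, query): "region" (480x640 bool, what is visible of it) and "pixel" ([column, row] in pixels, amid what is visible of it).
The state is a dict: "time_s": time; "joints": joint angles; "qd": joint speeds; "joint_torque": joint torques, N m; "tcp_pos": TCP position; "eef_rot": TCP orientation; "contact_force": force on the tool from outside, world axes, zero at the start; "moment": the same for the moment, N m; "gripper_width": finger opening in m; "gripper_force": force on a finger pad.
Only numpy, scipy, OpenCV 4.12 (cv2) and the standard library are available. Lean on these libraries where they do the work, as an engineer would, in place of code of your own. Each camera call takes 0.05 s, during which the arm holds its last target. There are 200 camera calls.

TASK

Find the size of the bangle in the middle pocket of the tray: slide it down the stepped mandrel until it stops flat on a ledge, let go of it there and read the grooves below that ledge (one, two or three). Then lay it flat in the recess of the size board with as many steel pins. Do not drop the bangle, and leave the two other bangles in their pockets and everything else where it is.

Things in the scene. Friction and masses are not known exactly. Their poses are not given: they have to be found in the camera images.
- bangle_a_centre (a point): A dark wooden bangle (plain round ring): outer diameter 66 mm, height 20 mm, hole 38 mm (wall 14 mm), about 50 g. The three bangles differ only in the hole; they start flat in the tray's pockets in any order. Point: centre of the hole, half-way up (10 mm above the underside); z is the ring's axis.
- bangle_b_centre (a point): A dark wooden bangle (plain round ring): outer diameter 66 mm, height 20 mm, hole 44 mm (wall 11 mm), about 50 g. The three bangles differ only in the hole; they start flat in the tray's pockets in any order. Point: centre of the hole, half-way up (10 mm above the underside); z is the ring's axis.
- bangle_c_centre (a point): A dark wooden bangle (plain round ring): outer diameter 66 mm, height 20 mm, hole 50 mm (wall 8 mm), about 50 g. The three bangles differ only in the hole; they start flat in the tray's pockets in any order. Point: centre of the hole, half-way up (10 mm above the underside); z is the ring's axis.
- middle_pocket (a point): Centre of the middle pocket of the bangle tray, on the pocket's floor (4 mm above the table). Axes as the tray's.
- tray: Light wooden tray, fixed, 84 x 240 mm, walls 25 mm high and 6 thick; three 72 mm square pockets, 78 mm apart along its y, floor 4 mm above the table. Bangles lie in them 1 mm below the wall tops with 3 mm play. In the front wall (-x) each pocket has a central thumb cut-out, 48 mm wide, down to the floor: there one finger fits outside the ring, the other in its hole. Origin: underside centre; z up.
- mandrel: Aluminium stepped mandrel, fixed, on a dark round foot 92 mm across, 10 high; 91 high in all. From below: step 54 mm across, three grooves, ledge 30 mm up; step 48, two grooves, ledge 48 up; step 42, one groove, ledge 66 up; pilot 36, its top 8 mm a cone to a 20 mm flat. A bangle stops flat on the first ledge wider than its hole, 1 mm play all round. Origin: centre of underside; z up the axis.
- cutting_mat: Green cutting mat, fixed, 210 x 300 mm, 2 mm thick, in front of the tray; its quarter nearest the mandrel (+x, -y) is free for setting a bangle down, tweezers, a marker and a brush lie on the rest. Origin: centre of the underside; z up.
- ledge_1 (a point): On the mandrel's axis at the height of the one-groove ledge (66 mm above the table).
- ledge_2 (a point): On the mandrel's axis at the height of the two-groove ledge (48 mm above the table).
- ledge_3 (a point): On the mandrel's axis at the height of the three-groove ledge (30 mm above the table).
- board: Brown wooden size board, fixed, 106 x 250 mm, 14 mm thick, with three empty round recesses in a row along its y, 80 mm apart, each 72 mm across and 4 mm deep, and one, two or three steel pins in front (-x) of each; the one-pin recess lies at +y, left as the robot sees it. Origin: centre of the underside; z up.
- recess_1 (a point): Centre of the floor of the one-pin recess (floor 10 mm above the table).
- recess_2 (a point): Centre of the floor of the two-pin recess (floor 10 mm above the table).
- recess_3 (a point): Centre of the floor of the three-pin recess (floor 10 mm above the table).
- mix_cup_2: Bystander: pinkish mixing cup, 41 mm across, 28 mm high, between the mandrel and the board, a little behind, to be left alone. Origin: centre of the underside.
Not all that is in view belongs to the job. Leave any green or turquoise look-alike of the part that bears bangle_a_centre alone.

How it is judged (in metres and radians):
On the way:
1. the bangle from the middle pocket sits flat on the ledge that fits its hole, at rest and let go, the others still in their pockets (((horizontal distance between bangle_a_centre and ledge_1 below 0.003 m and z of bangle_a_centre in the frame of ledge_1 between 0.0075 and 0.0125 m and angle between bangle_a_centre's own z axis and vertical below 0.06 rad and linear speed of bangle_a below 0.02 m/s and contact force between bangle_a and the fingers below 0.05 N and horizontal distance between each of bangle_b_centre, bangle_c_centre and middle_pocket above 0.03 m and distance of each of bangle_b_centre, bangle_c_centre from where it was at the start of the episode below 0.012 m) or (horizontal distance between bangle_b_centre and ledge_2 below 0.003 m and z of bangle_b_centre in the frame of ledge_2 between 0.0075 and 0.0125 m and angle between bangle_b_centre's own z axis and vertical below 0.06 rad and linear speed of bangle_b below 0.02 m/s and contact force between bangle_b and the fingers below 0.05 N and horizontal distance between each of bangle_a_centre, bangle_c_centre and middle_pocket above 0.03 m and distance of each of bangle_a_centre, bangle_c_centre from where it was at the start of the episode below 0.012 m) or (horizontal distance between bangle_c_centre and ledge_3 below 0.003 m and z of bangle_c_centre in the frame of ledge_3 between 0.0075 and 0.0125 m and angle between bangle_c_centre's own z axis and vertical below 0.06 rad and linear speed of bangle_c below 0.02 m/s and contact force between bangle_c and the fingers below 0.05 N and horizontal distance between each of bangle_a_centre, bangle_b_centre and middle_pocket above 0.03 m and distance of each of bangle_a_centre, bangle_b_centre from where it was at the start of the episode below 0.012 m))), for 0.2 s.
At the end, for the whole second after the job is handed in: the bangle from the middle pocket lies flat (within 3.4 degrees) on the floor of the recess with as many pins as the ledge it stopped on has grooves, within 4.5 mm of the recess's centre and 2.5 mm of its floor, released and at rest; the two other bangles are within 12 mm of where they lay (((horizontal distance between bangle_a_centre and recess_1 below 0.0045 m and z of bangle_a_centre in the frame of recess_1 between 0.0075 and 0.0125 m and angle between bangle_a_centre's own z axis and vertical below 0.06 rad and linear speed of bangle_a below 0.02 m/s and contact force between bangle_a and the fingers below 0.05 N and horizontal distance between each of bangle_b_centre, bangle_c_centre and middle_pocket above 0.03 m and distance of each of bangle_b_centre, bangle_c_centre from where it was at the start of the episode below 0.012 m) or (horizontal distance between bangle_b_centre and recess_2 below 0.0045 m and z of bangle_b_centre in the frame of recess_2 between 0.0075 and 0.0125 m and angle between bangle_b_centre's own z axis and vertical below 0.06 rad and linear speed of bangle_b below 0.02 m/s and contact force between bangle_b and the fingers below 0.05 N and horizontal distance between each of bangle_a_centre, bangle_c_centre and middle_pocket above 0.03 m and distance of each of bangle_a_centre, bangle_c_centre from where it was at the start of the episode below 0.012 m) or (horizontal distance between bangle_c_centre and recess_3 below 0.0045 m and z of bangle_c_centre in the frame of recess_3 between 0.0075 and 0.0125 m and angle between bangle_c_centre's own z axis and vertical below 0.06 rad and linear speed of bangle_c below 0.02 m/s and contact force between bangle_c and the fingers below 0.05 N and horizontal distance between each of bangle_a_centre, bangle_b_centre and middle_pocket above 0.03 m and distance of each of bangle_a_centre, bangle_b_centre from where it was at the start of the episode below 0.012 m))); the robot touches nothing.
It fails at once if bangle a is let fall (it moves faster than 0.6 m/s with no finger on it, a drop of about 18 mm) (contact force between bangle_a and the fingers below 0.02 N and linear speed of bangle_a above 0.6 m/s).
It fails at once if bangle b is let fall (it moves faster than 0.6 m/s with no finger on it, a drop of about 18 mm) (contact force between bangle_b and the fingers below 0.02 N and linear speed of bangle_b above 0.6 m/s).
It fails at once if bangle c is let fall (it moves faster than 0.6 m/s with no finger on it, a drop of about 18 mm) (contact force between bangle_c and the fingers below 0.02 N and linear speed of bangle_c above 0.6 m/s).
It fails at once if the pink mixing cup is pushed more than 30 mm (distance of mix_cup_2 from where it was at the start of the episode above 0.03 m).
It also fails if it takes over 70 s, if anything falls off the work surface, if the arm or the gripper's body presses on something with over 40 N, if the wrist force passes 120 N, or if a joint passes its speed limit or range.

## Working session

There is one attempt and no reset: what is moved stays moved. The work goes in short steps, Python scripts to look and compute and a shell command to move; the robot and the scene stay as the last step left them, time stands still between calls to the robot, and variables do not carry over. Pictures are saved under pics/ and viewed, at most 10 in all, crops included, and the job is handed in when it is done.

```bash
mkdir -p pics; ls; cat > h.py <<'E'
import numpy as np, cv2
from plant import get_state, imaging, r, finder
from scipy.spatial.transform import Rotation as R
def T_wc(name, st=None):
    c=imaging.get_calibration(name); T=np.eye(4)
    if 'hand_eye' in c:
        st=st or get_state(); T[:3,:3]=R.from_euler('xyz',st['eef_rot'],degrees=True).as_matrix(); T[:3,3]=st['tcp_pos']
        return c,T@np.array(c['hand_eye'])
    T[:3,:3]=R.from_rotvec(np.array(c['rvec']).ravel()).as_matrix(); T[:3,3]=np.array(c['tvec']).ravel()
    return c,np.linalg.inv(T)
def cloud(name):
    c,T=T_wc(name); im,d=imaging.capture(name)
    v,u=np.mgrid[:480,:640]
    P=np.stack([(u-c['cx'])/c['fx']*d,(v-c['cy'])/c['fy']*d,d],-1)@T[:3,:3].T+T[:3,3]
    P[d==0]=np.nan
    return im,P
def save(im,f): cv2.imwrite('pics/'+f,im[...,::-1])
E
python3 - <<'E'
from h import *
s=get_state(); print({k:np.round(v,3).tolist() for k,v in s.items()})
for n in ('scene','side','wrist'):
    im,P=cloud(n); save(im,n+'0.png'); c,T=T_wc(n); print(n,T[:3,3].round(3),T[:3,2].round(2))
    for q in ('bangle_a_centre','mandrel','tray','board','cutting_mat','mix_cup_2'):
        for d in finder.cut_out(n,q):
            m=d['region']; print(q,round(d['p'],2),np.round(d['pixel']),m.sum(),np.nanmedian(P[m],0).round(3),np.nanpercentile(P[m],2,axis=0).round(3),np.nanpercentile(P[m],98,axis=0).round(3))
E
```

```text
pics
{'time_s': 0.0, 'joints': [89.901, 20.59, 0.633, -0.02, -70.137, -16.506], 'qd': [-0.046, 0.021, -0.024, -0.048, -0.049, 0.07], 'joint_torque': [0.0, -58.272, 29.305, 6.997, 0.007, -0.0], 'tcp_pos': [0.193, 0.646, 0.226], 'eef_rot': [179.904, -0.009, -16.612], 'contact_force': [0.1, 0.62, -0.156], 'moment': [0.031, -0.011, -0.05], 'gripper_force': 0.0, 'gripper_width': 0.088}
scene [-0.095 -0.953  0.702] [ 0.49  0.73 -0.47]
bangle_a_centre 0.79 [239. 213.] 189 [0.501 0.404 0.015] [0.475 0.386 0.002] [0.528 0.443 0.022]
bangle_a_centre 0.68 [317. 208.] 190 [0.736 0.282 0.016] [0.706 0.261 0.003] [0.764 0.319 0.022]
bangle_a_centre 0.45 [291. 219.] 176 [0.616 0.253 0.022] [0.583 0.219 0.007] [0.643 0.276 0.027]
bangle_a_centre 0.44 [263. 199.] 199 [0.619 0.434 0.016] [0.59  0.414 0.002] [0.651 0.475 0.023]
mandrel 0.66 [307. 229.] 175 [0.625 0.176 0.021] [0.587 0.14  0.006] [0.649 0.197 0.027]
mandrel 0.65 [355. 252.] 770 [ 0.647 -0.055  0.027] [ 0.617 -0.083  0.002] [ 0.698 -0.006  0.09 ]
tray 0.74 [294. 223.] 568 [0.594 0.196 0.016] [0.568 0.125 0.001] [0.661 0.364 0.027]
tray 0
[... 729 characters left out ...]
re 0.53 [275. 302.] 375 [0.613 0.248 0.022] [0.582 0.216 0.002] [0.643 0.283 0.028]
mandrel 0.82 [297. 236.] 623 [ 0.649 -0.023  0.021] [ 0.616 -0.063  0.   ] [0.694 0.006 0.091]
tray 0.81 [274. 312.] 1567 [0.613 0.271 0.013] [ 0.567  0.131 -0.001] [0.66  0.37  0.028]
tray 0.18 [299. 231.] 698 [ 0.65  -0.024  0.018] [ 0.614 -0.097 -0.003] [0.697 0.004 0.092]
board 0.69 [353. 196.] 1565 [ 0.546 -0.27   0.012] [ 0.485 -0.403  0.003] [ 0.606 -0.156  0.019]
cutting_mat 0.47 [300. 205.] 108 [ 0.694 -0.164  0.018] [ 0.673 -0.178  0.005] [ 0.709 -0.136  0.03 ]
mix_cup_2 0.43 [274. 313.] 1347 [0.611 0.285 0.013] [ 0.568  0.131 -0.   ] [0.657 0.37  0.028]
wrist [0.262 0.627 0.383] [-0.26  0.08 -0.96]
```

View pics/side0.png

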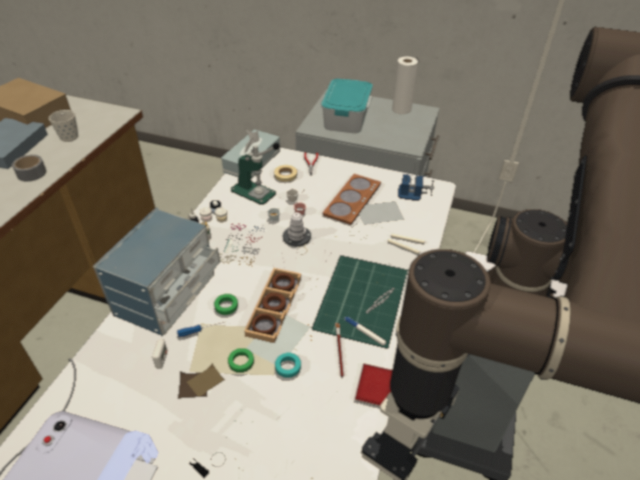

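```bash
python3 -m handwheel '[[0,6,-6,2,8],[0,12,-12,4,16],[0,18,-18,6,17],[0,24,-24,8,17],[0,30,-30,10,17],[0,34,-34,12,17],[0,34,-38,12,17],[0,34,-40,12,17]]'
```

```text
time_s: 2.05
tcp_pos: [0.5144, 0.2824, 0.3395]
eef_rot: [-180.0, -0.0, 0.4]
contact_force: [1.7, 1.1, 0.2]
gripper_width: 0.0876
gripper_force: 0.0
```

```bash
python3 -m handwheel '[[0,5,-1,0,0],[0,9,-3,0,0],[0,9,-3,0,0],[0,9,-3,0,0]]'; python3 - <<'E'
from h import *
im,P=cloud('wrist'); save(im,'w1.png'); np.save('P1.npy',P); c,T=T_wc('wrist'); print(c['fx'],T[:3].round(3),get_state()['tcp_pos'])
for q in ('bangle_a_centre','tray','mandrel'):
    for d in finder.cut_out('wrist',q):
        m=d['region']; print(q,round(d['p'],2),np.round(d['pixel']),m.sum(),np.nanmedian(P[m],0).round(3),np.nanpercentile(P[m],2,axis=0).round(3),np.nanpercentile(P[m],98,axis=0).round(3))
E
```

```text
time_s: 2.55
tcp_pos: [0.6032, 0.2538, 0.3387]
eef_rot: [180.0, 0.0, 0.4]
contact_force: [0.2, 0.7, -0.4]
gripper_width: 0.0877
gripper_force: 0.0
356.9116420889981 [[ 0.008 -0.963 -0.27   0.675]
 [-1.    -0.008 -0.002  0.256]
 [-0.     0.27  -0.963  0.496]] [0.60289735 0.25420702 0.33910142]
bangle_a_centre 0.96 [206. 253.] 1332 [0.513 0.421 0.018] [ 0.484  0.389 -0.   ] [0.54 0.45 0.02]
bangle_a_centre 0.93 [319. 201.] 1306 [0.617 0.251 0.023] [0.587 0.221 0.014] [0.648 0.28  0.024]
bangle_a_centre 0.86 [166. 184.] 1634 [0.624 0.446 0.018] [ 0.593  0.416 -0.001] [0.654 0.477 0.02 ]
bangle_a_centre 0.57 [285.  77.] 1784 [0.742 0.295 0.019] [ 0.709  0.265 -0.001] [0.77  0.326 0.02 ]
tray 0.66 [319. 186.] 8102 [0.619 0.254 0.004] [0.573 0.134 0.001] [0.662 0.366 0.025]
tray 0.46 [542. 161.] 4622 [ 0.663 -0.023  0.025] [ 0.621 -0.064  0.002] [0.702 0.005 0.09 ]
mandrel 0.66 [543. 158.] 4698 [ 0.662 -0.023  0.023] [ 0.62  -0.066 -0.001] [0.702 0.005 0.09 ]
```

View pics/w1.png

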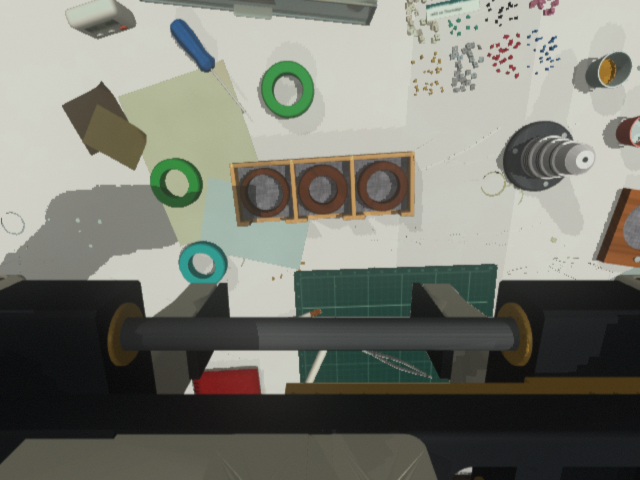

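```bash
python3 -m handwheel '[[0,-1,0,-4,0],[0,-2,0,-8,0],[0,-3,0,-12,0],[0,-4,0,-14,0],[0,-4,0,-14,0],[0,-4,0,-14,0]]'; cat > m.py <<'E'
from h import *
def ring(P,m):
    "outer circle of the ring top from points of the mask"
    Q=P[m]; z=np.nanpercentile(Q[:,2],80); k=m&(abs(P[...,2]-z)<.004); return z,k
def fit(xy):
    A=np.c_[2*xy,np.ones(len(xy))]; s=np.linalg.lstsq(A,(xy**2).sum(1),rcond=None)[0]
    return s[:2],np.sqrt(s[2]+s[:2]@s[:2])
def report(cam,P,q='bangle_a_centre'):
    for d in finder.cut_out(cam,q):
        z,k=ring(P,d['region']); xy=P[k][:,:2]
        if len(xy)<50: continue
        c=np.median(xy,0)
        for _ in range(3):
            a=np.arctan2(*(xy-c).T[::-1]); rr=np.hypot(*(xy-c).T); b=((a+np.pi)/(2*np.pi)*48).astype(int)
            out=np.array([xy[b==i][rr[b==i].argmax()] for i in np.unique(b)]); inn=np.array([xy[b==i][rr[b==i].argmin()] for i in np.unique(b)])
            c,ro=fit(out)
        ci,ri=fit(inn)
        print(q,round(d['p'],2),np.round(d['pixel']),'z',z.round(4),'outer',c.round(4),(2*ro*1e3).round(1),'inner',ci.round(4),(2*ri*1e3).round(1),len(xy))
E
python3 - <<'E'
from m import *
im,P=cloud('wrist'); save(im,'w2.png'); np.save('P2.npy',P); s=get_state(); print(s['tcp_pos'],s['joints'],s['eef_rot'])
report('wrist',P)
for d in finder.cut_out('wrist','tray')[:1]:
    m=d['region']&(P[...,2]>.015); print(d['p'],cv2.minAreaRect((P[m][:,:2]*1e3).astype(np.float32)))
z=P[...,2]; m=(z>.0225)&(z<.029)&(abs(P[...,0]-.615)<.06)&(abs(P[...,1]-.25)<.14); print(m.sum(),cv2.minAreaRect((P[m][:,:2]*1e3).astype(np.float32)))
E
```

```text
time_s: 3.5
tcp_pos: [0.564, 0.2548, 0.2006]
eef_rot: [-179.9, -0.1, 0.5]
contact_force: [0.8, 1.6, 1.2]
gripper_width: 0.0879
gripper_force: 0.0
[0.56422035 0.25475214 0.20069772] [ 4.23665278e+01  1.62367060e+01 -9.01411720e+00  3.15892280e-02
 -6.45998977e+01  4.80534498e+01] [-1.79921469e+02 -1.30124400e-01  4.33400967e-01]
bangle_a_centre 0.91 [168. 261.] z 0.0191 outer [0.5093 0.4195] 62.7 inner [0.5084 0.4208] 38.3 1905
bangle_a_centre 0.91 [103. 160.] z 0.0191 outer [0.6234 0.4472] 65.0 inner [0.6233 0.4474] 38.3 2721
bangle_a_centre 0.69 [275.  41.] z 0.0193 outer [0.7374 0.2959] 61.8 inner [0.7396 0.2958] 38.3 2291
bangle_a_centre 0.44 [224. 178.] z 0.023 outer [0.6116 0.3283] 65.0 inner [0.6117 0.3283] 50.3 1664
0.76 ((616.751953125, 250.058837890625), (84.01053619384766, 239.8468475341797), 4.0133843421936035)
7775 ((616.7139282226562, 250.2460479736328), (83.8232650756836, 239.61549377441406), 4.022977352142334)
```

View pics/w2.png

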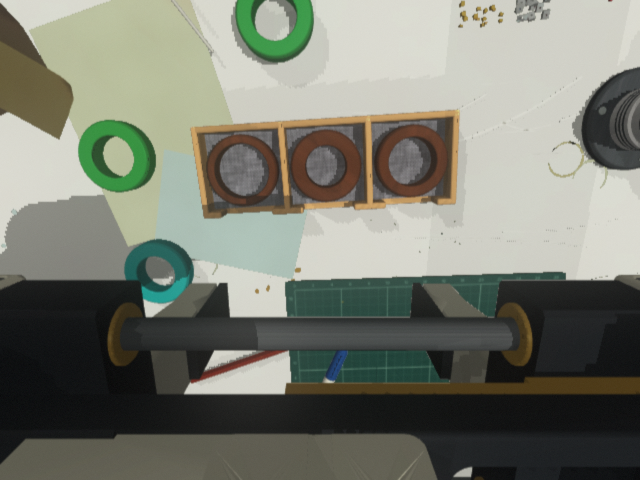

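```bash
python3 - <<'E'
from m import *
im=cv2.imread('pics/w2.png').astype(int); P=np.load('P2.npy')
t=np.array([.6167,.2502]); a=np.deg2rad(4); 
for j in (-1,0,1):
    c0=t+.078*j*np.array([-np.sin(a),np.cos(a)])
    d=np.hypot(P[...,0]-c0[0],P[...,1]-c0[1])
    m=(d<.037)&(P[...,2]>.02)&(im[...,2]<125)&(im[...,2]>im[...,0]*1.3)
    xy=P[m][:,:2]; h=cv2.convexHull((xy*1e3).astype(np.float32)); (c,rr)=cv2.minEnclosingCircle(h)
    co,ro=fit(h.reshape(-1,2)/1e3); q=np.hypot(*(xy-co).T)
    print(j,c0.round(4),m.sum(),np.round(c,1),round(2*rr,1),co.round(4),ro.round(4),'inner r',np.percentile(q,[0,2]).round(4),'area',(m.sum()*(.336**2/356.9**2)*1e6).round())
E
python3 -m handwheel '[[0,1,0,0,-10.8],[0,2,0,0,-21.6],[0,3,0,0,-32.4],[0,3,0,0,-43.2],[0,3,0,0,-54],[0,3,0,0,-64.8],[0,3,0,0,-75.6],[0.7,3,0,0,-86.4]]' 15
```

```text
-1 [0.6221 0.1724] 2217 [622.2 172.4] 73.9 [0.6237 0.1714] 0.0343 inner r [0.0199 0.021 ] area 1965.0
0 [0.6167 0.2502] 4549 [616.7 250. ] 73.8 [0.6168 0.2498] 0.0353 inner r [0.0179 0.0194] area 4032.0
1 [0.6113 0.328 ] 2769 [611.3 328. ] 73.9 [0.6126 0.3273] 0.035 inner r [0.0238 0.0246] area 2454.0
time_s: 4.65
tcp_pos: [0.5939, 0.2541, 0.1997]
eef_rot: [-179.9, 0.0, -85.9]
contact_force: [1.1, -0.2, 0.4]
gripper_width: 0.0822
gripper_force: 0.0
```

```bash
python3 -m handwheel '[[0.7,0,0,-3,0],[0.7,0,0,-6,0],[0.7,0,0,-8,0],[0.7,0,0,-8,0],[0.7,0,0,-8,0],[0.7,0,0,-8,0]]'
cat > t.py <<'E'
from m import *
im,P=cloud('wrist'); s=get_state(); print(s['tcp_pos'],s['eef_rot'],s['gripper_width'])
save(im,'w3.png'); np.save('P3.npy',P)
report('wrist',P)
for d in finder.cut_out('wrist','tray')[:1]:
    m=d['region']&(P[...,2]>.015)&(P[...,2]<.03); print(d['p'],cv2.minAreaRect((P[m][:,:2]*1e3).astype(np.float32)))
E
python3 t.py
```

```text
time_s: 5.4
tcp_pos: [0.5941, 0.2544, 0.1204]
eef_rot: [-179.9, 0.1, -85.5]
contact_force: [0.2, 0.9, -0.0]
gripper_width: 0.0276
gripper_force: 0.0
[0.59390892 0.25435735 0.12023918] [-1.79906914e+02  5.81855519e-02 -8.55455831e+01] 0.02669161379681398
bangle_a_centre 0.78 [285. 253.] z 0.0232 outer [0.6163 0.2506] 65.0 inner [0.6165 0.2507] 38.2 3919
bangle_a_centre 0.48 [292. 175.] z 0.0232 outer [0.6022 0.238 ] 163.1 inner [0.6143 0.2475] 73.4 6305
0.7 ((616.9189453125, 250.31134033203125), (84.08056640625, 240.09800720214844), 3.9968667030334473)
```

View pics/w3.png

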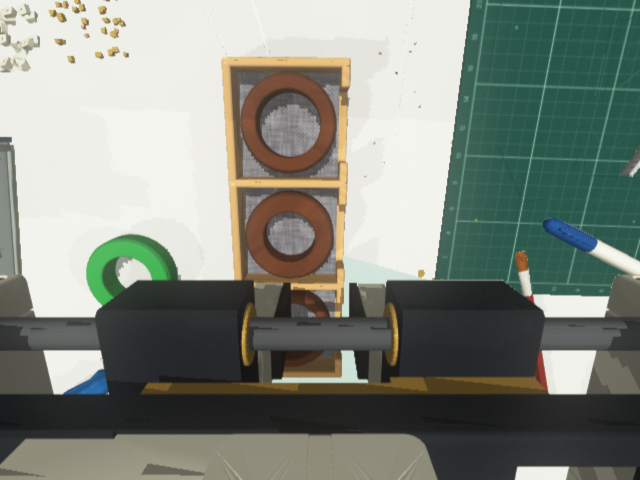

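```bash
python3 -m handwheel '[[0.7,-0.23,-0.54,-3,0],[0.7,-0.23,-0.54,-6,0],[0.7,-0.23,-0.54,-8,0],[0.7,-0.23,-0.54,-9,0],[0.7,-0.23,-0.54,-10,0],[0.7,-0.23,-0.54,-11,0],[0.7,-0.23,-0.54,-11.3,0],[0.7,-0.23,-0.54,-11.4,0]]' 25
```

```text
time_s: 6.55
tcp_pos: [0.5912, 0.2487, 0.0051]
eef_rot: [-180.0, 0.0, -85.5]
contact_force: [-0.4, 0.3, 0.5]
gripper_width: 0.0263
gripper_force: 0.0
```

```bash
python3 -m handwheel '[[1,0,0,0.05,0],[1,0,0,0.05,0],[1,0,0,0.05,0],[1,0,0,0.05,0]]' 25; python3 -m handwheel '[[1,0,0,0.5,0],[1,0,0,1,0],[1,0,0,2,0],[1,0,0,4,0],[1,0,0,6,0],[1,0,0,6,0]]'
```

```text
time_s: 7.05
tcp_pos: [0.5913, 0.2488, 0.006]
eef_rot: [-180.0, 0.0, -85.5]
contact_force: [-0.8, 0.4, 3.6]
gripper_width: 0.0158
gripper_force: 23.1
time_s: 7.8
tcp_pos: [0.5922, 0.2494, 0.0678]
eef_rot: [-179.8, 0.1, -85.5]
contact_force: [1.0, 0.4, -1.0]
gripper_width: 0.0159
gripper_force: 23.1
```

```bash
python3 - <<'E'
from m import *
im,P=cloud('wrist'); save(im,'w4.png'); report('wrist',P)
P=np.load('P1.npy'); a=cv2.imread('pics/w1.png'); print(P[268,300].round(3),P[268,490].round(3),P[310,400].round(3),P[310,495].round(3),P[290,420].round(3),P[370,340].round(3))
hsv=cv2.cvtColor(a,cv2.COLOR_BGR2HSV); m=cv2.inRange(hsv,(70,60,30),(90,255,120))>0; m&=(P[...,2]<.01)&(P[...,0]<.58)
print(cv2.minAreaRect((P[m][:,:2]*1e3).astype(np.float32)))
n=finder.cut_out
ims,Ps=cloud('scene'); save(ims,'s2.png')
for d in n('scene','cutting_mat'):
    m=d['region']; print(d['p'],m.sum(),np.nanpercentile(Ps[m],2,axis=0),np.nanpercentile(Ps[m],98,axis=0))
E
```

```text
bangle_a_centre 0.88 [285. 270.] z 0.0849 outer [0.6161 0.2514] 65.0 inner [0.6215 0.2595] 54.2 5034
bangle_a_centre 0.56 [ 85. 290.] z 0.0191 outer [0.7394 0.2951] 63.0 inner [0.7393 0.3001] 44.2 3062
[ 0.499  0.283 -0.001] [0.502 0.004 0.001] [0.434 0.131 0.001] [0.632 0.207 0.407] [0.612 0.21  0.346] [0.329 0.22  0.003]
((413.47979736328125, 228.69195556640625), (469.57720947265625, 222.94076538085938), 85.32447814941406)
```

View pics/w4.png

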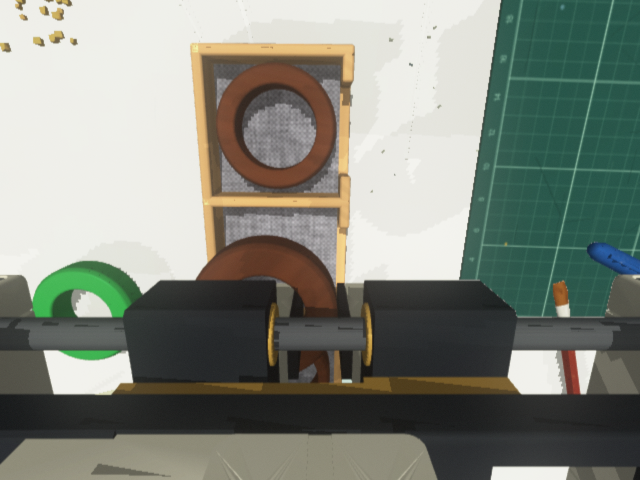

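View pics/s2.png

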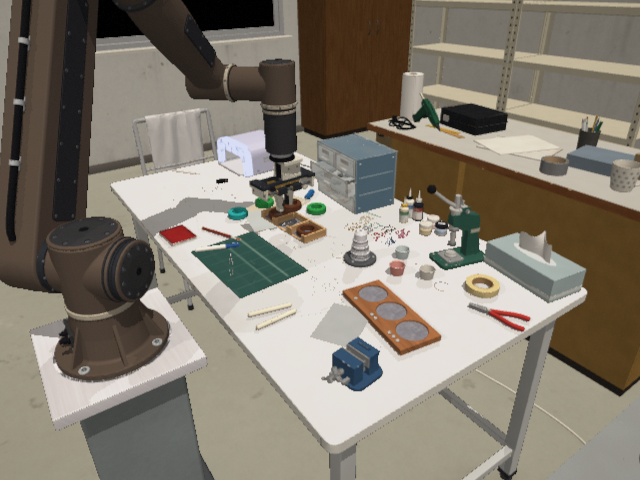

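```bash
python3 -m handwheel '[[1,-2,-2.4,1,0],[1,-5,-6,1,0],[1,-8.5,-10,1,0],[1,-12,-14.2,0,0],[1,-14.5,-17.2,-1.5,0],[1,-15.6,-18.6,-3,0],[1,-15.6,-18.6,-4.5,0],[1,-15.6,-18.6,-5,0]]'; python3 -m handwheel '[[1,0,0,-0.4,0],[1,0,0,-0.8,0],[1,0,0,-1.1,0],[1,0,0,-1.25,0],[1,0,0,-1.25,0]]'
```

```text
time_s: 9.0
tcp_pos: [0.4343, 0.062, 0.0146]
eef_rot: [179.9, -0.1, -85.6]
contact_force: [-0.3, -0.4, -1.6]
gripper_width: 0.0153
gripper_force: 23.1
time_s: 9.62
tcp_pos: [0.4352, 0.0627, 0.004]
eef_rot: [-180.0, 0.0, -85.5]
contact_force: [-5.3, -0.3, 15.8]
gripper_width: 0.0155
gripper_force: 24.5
```

```bash
python3 -m handwheel '[[1,0,0,0.05,0],[0.7,0,0,0.05,0],[0.7,0,0,0.05,0],[0.7,0,0,0.05,0],[0.7,0,0,0.05,0],[0.7,0,0,1.5,0],[0.7,0,0,4,0],[0.7,0,0,8,0]]'; python3 -m handwheel '[[0,0,-3,4,10.7],[0,0,-3,8,21.4],[0,0,-3,8,32.1],[0,0,-3,8,42.8],[0,0,-3,8,53.5],[0,0,-3,8,64.2],[0,0,-3,8,74.9],[0,0,-3,8,85.6]]'; python3 -m handwheel '[[0,-2,2.5,0,0],[0,-2,2.5,0,0],[0,-2,2.5,0,0]]'; python3 - <<'E'
from m import *
im,P=cloud('wrist'); s=get_state(); print(s['tcp_pos'],s['eef_rot']); report('wrist',P); save(im,'w5.png'); np.save('P5.npy',P)
report('wrist',P,'mandrel')
im,P=cloud('side'); report('side',P)
E
```

```text
time_s: 10.62
tcp_pos: [0.4341, 0.062, 0.0829]
eef_rot: [179.8, -0.1, -85.6]
contact_force: [0.4, 1.8, 0.2]
gripper_width: 0.0262
gripper_force: 0.0
time_s: 11.62
tcp_pos: [0.4349, 0.0325, 0.1629]
eef_rot: [180.0, 0.0, 0.4]
contact_force: [-0.1, -0.2, -0.5]
gripper_width: 0.0869
gripper_force: 0.0
time_s: 12.0
tcp_pos: [0.4152, 0.0577, 0.1631]
eef_rot: [-180.0, -0.0, 0.1]
contact_force: [0.1, -0.6, -0.0]
gripper_width: 0.0877
gripper_force: 0.0
[0.41525572 0.05749996 0.16302319] [ 1.79998425e+02 -4.57768580e-03  6.13455666e-02]
bangle_a_centre 0.98 [297. 190.] z 0.0215 outer [0.4593 0.0655] 64.9 inner [0.4593 0.0654] 38.3 3200
mandrel 0.35 [96. 15.] z 0.0205 outer [-0.6127  0.1327] 2388.1 inner [0.6121 0.2165] 121.7 1402
mandrel 0.16 [329. 191.] z 0.0215 outer [0.459  0.0654] 64.9 inner [0.4594 0.0653] 38.4 3174
bangle_a_centre 0.93 [229. 305.] z 0.02 outer [0.7364 0.2973] 61.0 inner [0.7381 0.2954] 42.5 209
bangle_a_centre 0.67 [287. 360.] z 0.0208 outer [0.5053 0.4217] 62.9 inner [0.5059 0.4211] 39.8 300
bangle_a_centre 0.6 [241. 364.] z 0.0208 outer [0.6205 0.4484] 63.6 inner [0.6205 0.4476] 40.6 285
bangle_a_centre 0.58 [273. 307.] z 0.0228 outer [0.6079 0.2494] 175.1 inner [0.6107 0.2496] 82.7 507
bangle_a_centre 0.56 [351. 272.] z 0.0231 outer [0.4566 0.0669] 61.9 inner [0.4574 0.0667] 44.1 177
```

```bash
python3 -m handwheel '[[0,2,0.4,-3,0],[0,4.4,0.8,-6,0],[0,4.4,0.8,-10,0],[0,4.4,0.8,-13,0],[0,4.4,0.8,-15,0],[0,4.4,0.8,-15.5,0],[0,4.4,0.8,-15.5,0],[0.3,4.4,0.8,-15.5,0]]' 25;  python3 -m handwheel '[[1,0,0,0,0],[1,0,0,0,0],[1,0,0,0,0],[1,0,0,0,0],[1,0,0,0,0]]' 25
```

```text
time_s: 13.25
tcp_pos: [0.4597, 0.0659, 0.0088]
eef_rot: [-180.0, -0.1, 0.1]
contact_force: [-1.5, 0.1, 0.4]
gripper_width: 0.0823
gripper_force: 0.0
time_s: 13.88
tcp_pos: [0.4594, 0.0658, 0.0086]
eef_rot: [-180.0, -0.1, 0.1]
contact_force: [-1.3, 0.6, 6.6]
gripper_width: 0.0659
gripper_force: 25.0
```

```bash
python3 -m handwheel '[[1,0,0,1,0],[1,0,0,4,0],[1,1,-1,8,0],[1,4,-3,13,0],[1,8,-6,17,0],[1,11,-9,19,0],[1,12,-9.6,19,0],[1,12,-9.6,19,0]]'; python3 -m handwheel '[[1,0,0,0,0],[1,0,0,0,0]]'
cat > mand.py <<'E'
from m import *
import sys
im,P=cloud('wrist'); s=get_state(); print(s['tcp_pos'],s['eef_rot'],s['gripper_width']); save(im,sys.argv[1]+'.png'); np.save(sys.argv[1]+'.npy',P)
ds=finder.cut_out('wrist','mandrel'); print([(round(d['p'],2),np.round(d['pixel'])) for d in ds])
g=np.array([.66,-.03])
for _ in range(3):
    near=np.hypot(P[...,0]-g[0],P[...,1]-g[1])<.055
    res=[]
    for lo,hi,rad in ((.0885,.0935,10),(.0635,.0685,21),(.0455,.0505,24),(.0275,.0325,27),(.0075,.0125,46)):
        xy=P[near&(P[...,2]>lo)&(P[...,2]<hi)][:,:2]
        if len(xy)<30: continue
        h=cv2.convexHull((xy*1e3).astype(np.float32)).reshape(-1,2); c,rr=cv2.minEnclosingCircle(h)
        res.append((rad,len(xy),np.round(c,1),round(rr,1)))
    g=np.array(res[-1][2])/1e3
for x in res: print(*x)
E
python3 mand.py w6
```

```text
time_s: 14.88
tcp_pos: [0.5784, -0.0307, 0.1972]
eef_rot: [-180.0, 0.1, -0.0]
contact_force: [-0.5, 0.0, -0.4]
gripper_width: 0.0661
gripper_force: 25.0
time_s: 15.12
tcp_pos: [0.5782, -0.0297, 0.1977]
eef_rot: [180.0, 0.0, 0.1]
contact_force: [0.4, 0.1, 0.1]
gripper_width: 0.066
gripper_force: 25.0
[ 0.57839032 -0.02972886  0.19780831] [1.79997060e+02 3.12036105e-02 1.16492225e-01] 0.06560773239882509
[(0.82, array([329., 130.]))]
10 793 [660.5 -38.4] 12.2
21 477 [660.6 -38.4] 20.7
24 341 [660.6 -38.5] 23.7
27 391 [660.5 -38.5] 27.0
46 4167 [660.6 -38.4] 45.2
```

View pics/w6.png

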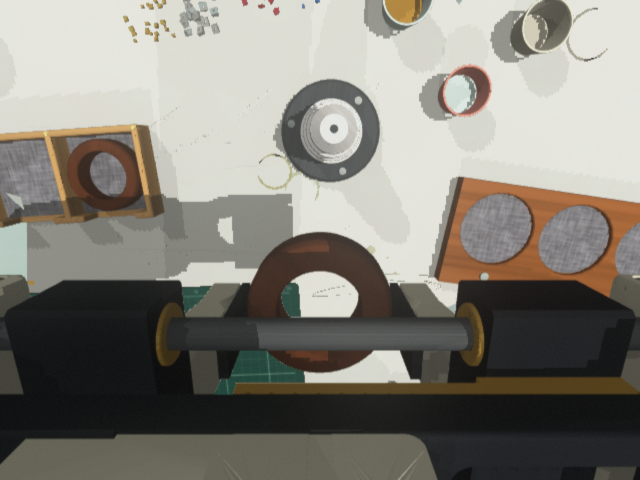

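```bash
python3 - <<'E'
from m import *
im,P=cloud('wrist'); s=get_state(); t=np.array(s['tcp_pos']); print(t)
report('wrist',P)
near=(np.hypot(P[...,0]-t[0],P[...,1]-t[1])<.05)&(P[...,2]>t[2]-.03)&(P[...,2]<t[2]+.0175)
ims=im.astype(int); near&=(ims[...,0]>ims[...,2]*1.4)&(P[...,2]>t[2]+.008)
near[300:]=0
xy=P[near][:,:2]; print(len(xy),np.percentile(P[near][:,2],[5,50,95]).round(4)); h=cv2.convexHull((xy*1e3).astype(np.float32)).reshape(-1,2)/1e3; print(np.c_[h-t[:2]].round(4).tolist())
f=(h[:,0]-t[0])>.005
from scipy.optimize import least_squares
print(least_squares(lambda c:np.hypot(*(h[f]-c).T)-.033,t[:2]).x-t[:2])
E
```

```text
[ 0.5786881  -0.02988703  0.19798767]
bangle_a_centre 0.82 [322. 272.] z 0.2105 outer [ 0.5794 -0.0288] 63.9 inner [ 0.5765 -0.0288] 40.7 7675
4601 [0.208  0.21   0.2111]
[[0.0329, 0.003], [0.0324, 0.0061], [0.032, 0.0087], [0.0315, 0.0108], [0.03, 0.0147], [0.0284, 0.0176], [0.0269, 0.0199], [0.025, 0.0221], [0.0223, 0.025], [0.0211, 0.0261], [0.0196, 0.0273], [0.016, 0.0293], [0.0137, 0.0306], [0.0106, 0.0319], [0.0091, 0.0324], [0.0084, 0.0326], [0.007, 0.0329], [0.0051, 0.0332], [0.0056, -0.0298], [0.0056, -0.0303], [0.006, -0.0305], [0.0068, -0.0303], [0.0083, -0.0298], [0.0098, -0.0292], [0.0152, -0.0271], [0.0179, -0.0252], [0.0207, -0.0229], [0.0239, -0.0197], [0.0261, -0.0171], [0.0279, -0.0145], [0.0295, -0.0115], [0.0304, -0.0093], [0.0311, -0.0076], [0.0323, -0.0034], [0.0328, -0.0012], [0.0328, 0.0005]]
[-0.00069884  0.00156873]
```

```bash
python3 -m handwheel '[[1,2,-0.2,0,0],[1,5,-0.6,0,0],[1,7.5,-0.93,0,0],[1,8.24,-0.93,-2,0],[1,8.24,-0.93,-5,0],[1,8.24,-0.93,-8,0],[1,8.24,-0.93,-9,0],[1,8.24,-0.93,-9,0]]';  python3 -m handwheel '[[1,0,0,-0.3,0],[1,0,0,-0.6,0],[1,0,0,-0.9,0],[1,0,0,-1.2,0],[1,0,0,-1.4,0],[1,0,0,-1.4,0]]'
```

```text
time_s: 16.32
tcp_pos: [0.6608, -0.0397, 0.1073]
eef_rot: [180.0, 0.1, 0.1]
contact_force: [0.8, -0.3, 0.5]
gripper_width: 0.0661
gripper_force: 25.0
time_s: 17.08
tcp_pos: [0.6614, -0.0397, 0.0938]
eef_rot: [180.0, 0.0, 0.1]
contact_force: [-0.7, -0.7, -0.6]
gripper_width: 0.0659
gripper_force: 25.0
```

```bash
python3 -m handwheel '[[1,0,0,-0.2,0],[1,0,0,-0.4,0],[1,0,0,-0.5,0],[1,0,0,-0.6,0],[1,0,0,-0.6,0]]'; python3 -m handwheel '[[1,0,0,-0.2,0],[1,0,0,-0.4,0],[1,0,0,-0.5,0],[1,0,0,-0.5,0]]'
```

```text
time_s: 17.7
tcp_pos: [0.6614, -0.0397, 0.0879]
eef_rot: [180.0, 0.0, 0.1]
contact_force: [0.2, 0.2, 0.4]
gripper_width: 0.066
gripper_force: 25.0
time_s: 18.2
tcp_pos: [0.6614, -0.0397, 0.0829]
eef_rot: [180.0, 0.0, 0.1]
contact_force: [0.2, 0.8, -0.2]
gripper_width: 0.0662
gripper_force: 25.0
```

```bash
python3 -m handwheel '[[1,0,0,-0.2,0],[1,0,0,-0.4,0],[1,0,0,-0.6,0],[1,0,0,-0.8,0],[1,0,0,-0.9,0],[1,0,0,-0.9,0]]'; python3 -m handwheel '[[1,0,0,-0.05,0],[1,0,0,-0.1,0],[1,0,0,-0.1,0]]'
```

```text
time_s: 18.95
tcp_pos: [0.6614, -0.0397, 0.0739]
eef_rot: [180.0, 0.0, 0.0]
contact_force: [0.7, 0.3, 0.2]
gripper_width: 0.0662
gripper_force: 25.0
time_s: 19.32
tcp_pos: [0.6614, -0.0397, 0.073]
eef_rot: [180.0, 0.0, 0.1]
contact_force: [-0.3, 0.4, -0.8]
gripper_width: 0.0662
gripper_force: 25.0
```

```bash
python3 -m handwheel '[[1,0,0,-0.05,0],[1,0,0,-0.1,0],[1,0,0,-0.1,0]]'; python3 -m handwheel '[[1,0,0,-0.05,0],[1,0,0,-0.05,0]]'
```

```text
time_s: 19.7
tcp_pos: [0.6615, -0.0397, 0.0725]
eef_rot: [180.0, -0.0, 0.1]
contact_force: [-2.5, 0.4, 4.4]
gripper_width: 0.0662
gripper_force: 25.0
time_s: 19.95
tcp_pos: [0.6615, -0.0397, 0.0724]
eef_rot: [180.0, -0.0, 0.1]
contact_force: [-3.4, 0.9, 8.1]
gripper_width: 0.0659
gripper_force: 25.0
```

```bash
python3 -m handwheel '[[1,0,0,0.05,0],[0,0,0,0.05,0],[0,0,0,0.05,0],[0,0,0,0.05,0],[0,0,0,0.05,0],[0,0,0,0.05,0],[0,0,0,0.05,0]]'; python3 -m handwheel '[[0,0,0,2,0],[0,0,0,6,0],[0,-2,0,11,0],[0,-5,0,13,0],[0,-8,0,13,0],[0,-8,0,13,0],[0,-8,0,13,0]]'; python3 - <<'E'
from m import *
im,P=cloud('wrist'); s=get_state(); print(s['tcp_pos'],s['eef_rot']); report('wrist',P); save(im,'w7.png'); np.save('w7.npy',P)
a=cv2.resize(im[40:240,220:440],None,fx=3,fy=3,interpolation=2)
ims,Ps=cloud('scene'); b=cv2.resize(ims[210:290,320:440],None,fx=5,fy=5,interpolation=2)
report('scene',Ps)
save(b,'s7c.png')
E
```

```text
time_s: 20.82
tcp_pos: [0.6615, -0.0397, 0.072]
eef_rot: [180.0, -0.0, 0.1]
contact_force: [-0.2, 0.5, 0.3]
gripper_width: 0.088
gripper_force: 0.0
time_s: 21.7
tcp_pos: [0.5818, -0.0397, 0.2023]
eef_rot: [-180.0, -0.0, 0.1]
contact_force: [0.1, -0.7, 0.6]
gripper_width: 0.0879
gripper_force: 0.0
[ 0.58201173 -0.03964708  0.20192958] [ 1.79994927e+02 -9.77951102e-03  5.76566063e-02]
bangle_a_centre 0.96 [331. 116.] z 0.0852 outer [ 0.6612 -0.0385] 65.1 inner [ 0.6611 -0.0387] 38.1 4204
bangle_a_centre 0.69 [262. 198.] z 0.0202 outer [0.6204 0.4428] 57.9 inner [0.6223 0.4433] 48.0 85
bangle_a_centre 0.67 [360. 235.] z 0.0863 outer [ 0.6589 -0.0413] 61.4 inner [ 0.6582 -0.0404] 43.9 161
bangle_a_centre 0.65 [316. 208.] z 0.0202 outer [0.7383 0.2921] 58.7 inner [0.7379 0.2932] 47.4 101
bangle_a_centre 0.49 [238. 213.] z 0.0205 outer [0.5047 0.4161] 58.8 inner [0.5047 0.4171] 48.0 103
```

View pics/s7c.png

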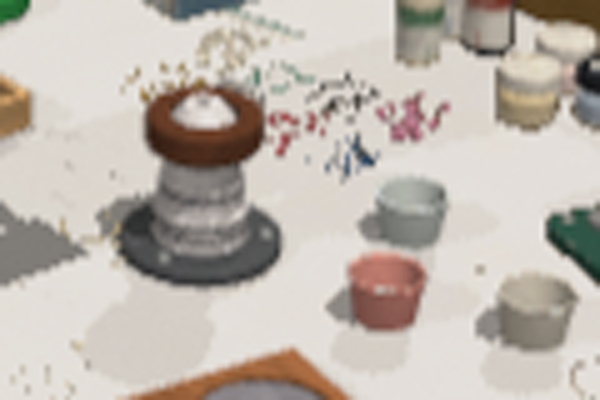

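View pics/w7.png

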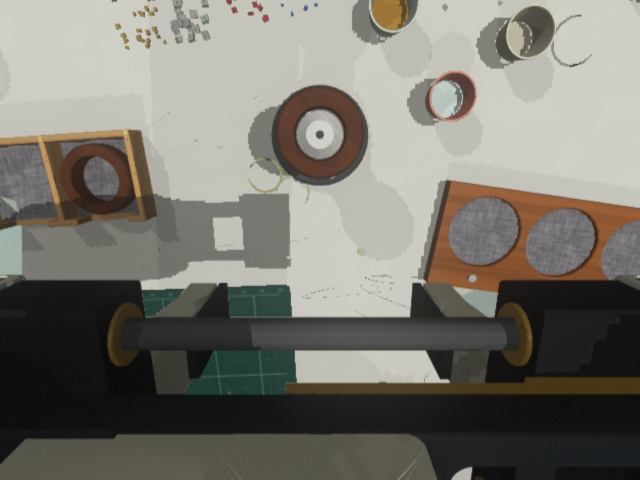

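```bash
python3 -m handwheel '[[0,3,0,0,0],[0,8,0,0,0],[0,8,0,-4,0],[0,8,0,-8,0],[0,8,0,-11,0],[0,8,0,-13,0],[0,8,0,-13,0],[0,8,0,-13,0]]'; python3 -m handwheel '[[1,0,0,0,0],[1,0,0,0,0],[1,0,0,0,0],[1,0,0,0,0],[1,0,0,0,0],[1,0,0,0,0]]' 25; python3 - <<'E'
from m import *
im=cv2.imread('pics/w7.png'); P=np.load('w7.npy'); hsv=cv2.cvtColor(im,cv2.COLOR_BGR2HSV)
z=P[...,2]; x,y=P[...,0],P[...,1]
print(P[231,483].round(4),P[240,560].round(4))
for u,v in ((483,231),(560,240)):
    c=P[v,u,:2]
    m=(hsv[...,1]<60)&(z<.0125)&(z>.004)&(np.hypot(x-c[0],y-c[1])<.042)
    n,l=cv2.connectedComponents(m.astype(np.uint8)); m=l==l[v,u]
    h=cv2.convexHull((P[m][:,:2]*1e3).astype(np.float32)).reshape(-1,2)/1e3
    print(m.sum(),np.median(P[m],0).round(4),P[m].mean(0).round(4),*[np.round(q,4) for q in fit(h)], np.round(cv2.minEnclosingCircle(h.astype(np.float32)),4) if 0 else '')
b=(z>.010)&(z<.018)&(hsv[...,1]>80)&(y<-.12); print('board edge pts',b.sum(),cv2.minAreaRect((P[b][:,:2]*1e3).astype(np.float32)))
E
```

```text
time_s: 22.9
tcp_pos: [0.6622, -0.0397, 0.0725]
eef_rot: [180.0, -0.0, 0.1]
contact_force: [0.4, -0.5, 0.3]
gripper_width: 0.0876
gripper_force: 0.0
time_s: 23.65
tcp_pos: [0.6618, -0.0397, 0.0727]
eef_rot: [180.0, -0.0, 0.1]
contact_force: [-2.3, 0.7, 5.3]
gripper_width: 0.0662
gripper_force: 25.0
[ 0.57   -0.2035  0.0092] [ 0.5606 -0.2832  0.0086]
3664 [ 0.5702 -0.2033  0.0092] [ 0.5702 -0.2032  0.0092] [ 0.5697 -0.2031] 0.0351 
3531 [ 0.559  -0.2828  0.0092] [ 0.5589 -0.2828  0.0092] [ 0.5584 -0.2827] 0.035 
board edge pts 8545 ((613.4678344726562, -247.19361877441406), (211.55413818359375, 209.62210083007812), 4.8429179191589355)
```

```bash
python3 -m handwheel '[[1,0,0,0.5,0],[1,0,0,1.5,0],[1,0,0,3,0],[1,0,0,5,0],[1,0,0,6,0],[1,-2,-3.5,6.5,-4],[1,-5,-9,6,-8],[1,-7.5,-13,4,-8]]'; python3 -m handwheel '[[1,-1.65,-3.43,0,0],[1,-1.65,-3.43,-3,0],[1,-1.65,-3.43,-5,0],[1,-1.65,-3.43,-6.5,0],[1,-1.65,-3.43,-7.5,0],[1,-1.65,-3.43,-8,0],[1,-1.65,-3.43,-8,0]]'
```

```text
time_s: 24.65
tcp_pos: [0.5863, -0.1712, 0.1133]
eef_rot: [-180.0, -0.2, -8.0]
contact_force: [1.8, 0.3, -1.3]
gripper_width: 0.0661
gripper_force: 25.0
time_s: 25.52
tcp_pos: [0.5701, -0.2039, 0.032]
eef_rot: [180.0, 0.0, -7.9]
contact_force: [0.2, 0.3, -0.3]
gripper_width: 0.0656
gripper_force: 25.0
```

```bash
python3 -m handwheel '[[1,0,0,-0.4,0],[1,0,0,-0.8,0],[1,0,0,-1.1,0],[1,0,0,-1.35,0],[1,0,0,-1.35,0]]'; python3 -m handwheel '[[1,0,0,-0.08,0],[1,0,0,-0.15,0],[1,0,0,-0.15,0]]'
```

```text
time_s: 26.15
tcp_pos: [0.5698, -0.204, 0.0183]
eef_rot: [180.0, 0.0, -7.9]
contact_force: [0.2, 0.7, -0.6]
gripper_width: 0.0656
gripper_force: 25.0
time_s: 26.52
tcp_pos: [0.57, -0.204, 0.017]
eef_rot: [-180.0, -0.0, -7.9]
contact_force: [-0.5, -0.8, -0.7]
gripper_width: 0.066
gripper_force: 25.0
```

```bash
python3 -m handwheel '[[1,0,0,-0.05,0],[1,0,0,-0.07,0],[1,0,0,-0.07,0]]'
```

```text
time_s: 26.9
tcp_pos: [0.57, -0.204, 0.0167]
eef_rot: [180.0, -0.0, -7.9]
contact_force: [-2.8, 0.8, 5.6]
gripper_width: 0.0657
gripper_force: 25.0
```

Contact with the floor. Release, back off and check.

```bash
python3 -m handwheel '[[0,0,0,0.05,0],[0,0,0,0.05,0],[0,0,0,0.05,0],[0,0,0,0.05,0],[0,0,0,0.05,0],[0,0,0,1,0],[0,0,0,4,0],[0,0,0,8,0]]'; python3 -m handwheel '[[0,-1,0,5,0],[0,-4,0,10,0],[0,-7,0,10,0],[0,-7,0,10,0],[0,-7,0,10,0]]'; python3 - <<'E'
from m import *
im,P=cloud('wrist'); s=get_state(); print(s['tcp_pos'],s['eef_rot'],s['contact_force']); report('wrist',P); save(im,'w8.png')
hsv=cv2.cvtColor(im[...,::-1].copy(),cv2.COLOR_BGR2HSV); x,y,z=np.moveaxis(P,-1,0)
for d in finder.cut_out('wrist','bangle_a_centre')[:1]:
    m=d['region']&(z>.026); Q=P[m]; A=np.c_[Q[:,:2],np.ones(len(Q))]; print('tilt',np.linalg.lstsq(A,Q[:,2],rcond=None)[0])
for c in ((.559,-.2828),(.548,-.362)):
    m=(hsv[...,1]<60)&(z<.0125)&(z>.004)&(np.hypot(x-c[0],y-c[1])<.037); 
    if m.sum()>500:
        h=cv2.convexHull((P[m][:,:2]*1e3).astype(np.float32)).reshape(-1,2)/1e3; print(m.sum(),*fit(h))
E
```

```text
time_s: 27.9
tcp_pos: [0.5693, -0.204, 0.097]
eef_rot: [180.0, 0.1, -7.9]
contact_force: [1.3, 0.6, 0.6]
gripper_width: 0.0878
gripper_force: 0.0
time_s: 28.52
tcp_pos: [0.5003, -0.2041, 0.1969]
eef_rot: [180.0, -0.1, -7.9]
contact_force: [0.2, -1.1, 0.1]
gripper_width: 0.0877
gripper_force: 0.0
[ 0.50039433 -0.20403725  0.19641905] [ 1.79993141e+02 -1.16548008e-02 -7.93912573e+00] [ 0.3383259   0.29932812 -0.3339722 ]
bangle_a_centre 0.64 [291. 145.] z 0.0293 outer [ 0.5694 -0.2031] 65.1 inner [ 0.5694 -0.2031] 38.2 2924
tilt [ 0.00059301 -0.00043439  0.02817497]
4566 [ 0.55831878 -0.28243243] 0.034989821674294125
4562 [ 0.54711135 -0.36167859] 0.03494685265702326
```

View pics/w8.png

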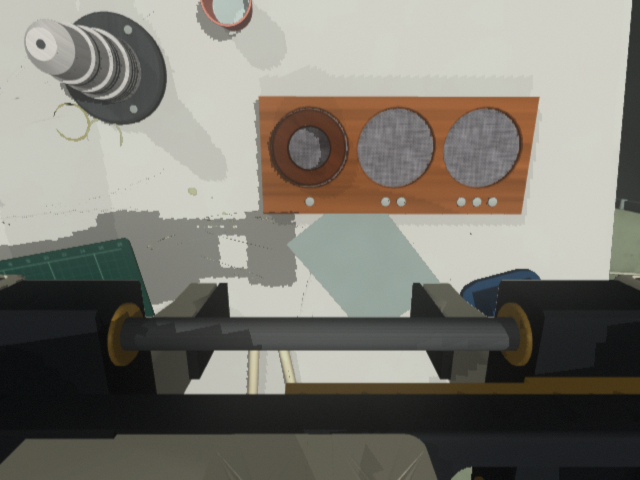

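```bash
python3 -c "from plant import r; print(r.close_job())"
```

```text
the job is handed in; nothing more can be done
None
```

The middle bangle has the 38 mm hole (bangle a): it stopped flat on the one-groove ledge and now lies flat in the one-pin recess, measured within about 1 mm of its centre; I read the ledge from its height, as the grooves were not clear in the images, and the job is handed in at about 29 s with no verdict shown.

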